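# Drift the cover plate into line and fit the remaining bolt

## Task

The cover plate of the test fixture sits a little askew on its one finger-tight screw, so its two free holes do not line up with the holes in the block beneath. Take the drift pin from the rack, feel for the block's hole through one of the free holes, and work the drift in until its collar sits on the plate, so that it draws the plate into line; leave it standing there and fit the bolt from the rack into the other free hole until its head sits on the plate. Do not force anything: 25 N is plenty and 40 N too much; and leave the other things on the bench alone.

Things in the scene. Friction and masses are not known exactly. Their poses are not given: they have to be found in the camera images.
- fixture: fixed round swivel foot, 212 mm wide, 14 mm high (origin: centre of underside), that carries a grey block 132x164 mm up to z 50. The block's angle on the foot is not given here. In the block: two 11 mm holes, straight down 36 mm, hidden by the plate but for what is seen through the plate's holes, and a standing screw: shank 10 mm, head 16 mm wide, z 62 to 72
- plate: loose aluminium plate 124x156x10 mm, 0.8 kg, top 61 mm above the bench, on 1 mm pads on the block. Origin: underside, axis of its far 11 mm hole, where it swings on the block's 10 mm screw; x points away from its two free holes. It is 4 degrees out: each block hole lies 6 to 7 mm off, square to the line to the screw. 5 to 12 N there swing it. Ring 48 mm wide, 11 mm high at x -52
- plate_hole_1 (a point): mouth of the plate's left free hole (11 mm wide), in its top face, at x -76, y +56, z +10 mm in the plate's frame. Its block hole, whose mouth is 11 mm below this point, lies 6 to 7 mm to one side along the arc round the screw; which side is for eye or feel: on the wrong side the drift's point stands on the block, on the right side it drops in
- plate_hole_2 (a point): mouth of the plate's right free hole, the same in all, at x -76, y -56, z +10 mm in the plate's frame; both holes are out the same way round the screw
- rack: fixed black plastic tool rack 50x124x46 mm with three 13 mm holes along its y (at +36, 0 and -36 mm), 44 mm deep; drift and bolt stand in the two outer holes, either way round, the middle one is empty. Origin: centre of its underside
- drift: steel drift pin, 0.09 kg, upright in the rack. Origin: centre of the underside of its collar (this lies on the rack's top); z up. Below: 16 mm of straight 10.5 mm pin, then a taper over 23 mm to a blunt 3 mm point at z -40 mm. Above: collar 20 mm wide, 5 mm thick, then a ribbed round handle 16 mm wide up to z +49 mm. Home, its straight part is in both holes with 0.25 mm play all round
- drift_tip (a point): centre of the drift's point, 40 mm below the underside of the collar
- bolt: dark socket-head bolt, 0.05 kg, upright in the rack. Origin: centre of the underside of its head (this lies on the rack's top); z up. Head 16 mm wide, 16 mm high; shank 9 mm wide and 32 mm long, its last 4.5 mm a 6.4 mm dog point with a 2.5 mm cone above it
- spanner: open-ended spanner 157 mm long lying beyond the fixture's left, not needed; origin in the middle of its underside
- hex_key: black hex key 98 mm long lying beyond the fixture's left, not needed; origin in the middle of its underside
- oil_bottle: small brown oil bottle, 40 mm across, 108 mm high, behind the work, not needed; origin in the middle of its underside
- stopwatch: black stopwatch, 70 x 61 x 18 mm, lying to the right of the rack, not needed; origin in the middle of its underside

How it is judged (in metres and radians):
On the way:
1. the drift is home in one of the free holes, upright, with its collar on the plate (((horizontal distance between drift and plate_hole_1 below 0.002 m and z of drift in the frame of plate_hole_1 between -0.003 and 0.002 m and angle between drift's own z axis and vertical below 0.06 rad) or (horizontal distance between drift and plate_hole_2 below 0.002 m and z of drift in the frame of plate_hole_2 between -0.003 and 0.002 m and angle between drift's own z axis and vertical below 0.06 rad))), for 0.2 s.
At the end, for the whole second after the job is handed in: The drift stands in one free hole of the plate and the bolt in the other, each upright (within 0.06 rad), within 2 mm of the hole centre, collar and head within 2 mm of the plate top, so that both reach into the block and the plate is in line; the plate lies flat; both are at rest (angle between plate's own z axis and vertical below 0.02 rad and ((horizontal distance between drift and plate_hole_1 below 0.002 m and z of drift in the frame of plate_hole_1 between -0.003 and 0.002 m and angle between each of drift, bolt's own z axis and vertical below 0.06 rad and horizontal distance between bolt and plate_hole_2 below 0.002 m and z of bolt in the frame of plate_hole_2 between -0.003 and 0.002 m) or (horizontal distance between drift and plate_hole_2 below 0.002 m and z of drift in the frame of plate_hole_2 between -0.003 and 0.002 m and angle between each of drift, bolt's own z axis and vertical below 0.06 rad and horizontal distance between bolt and plate_hole_1 below 0.002 m and z of bolt in the frame of plate_hole_1 between -0.003 and 0.002 m)) and linear speed of each of bolt, drift below 0.02 m/s); the robot touches nothing.
It fails at once if the plate or the block is loaded with more than 40 N by the drift, the bolt or the robot (contact force between any of drift, bolt, the arm, the fingers and plate above 40 N or contact force between any of drift, bolt and fixture above 40 N).
It fails at once if a bystander (spanner, hex key, oil bottle, stopwatch) is moved more than 20 mm (distance of any of spanner, hex_key, oil_bottle, stopwatch from where it was at the start of the episode above 0.02 m).
It also fails if it takes over 64 s, if anything falls off the work surface, if the arm or the gripper's body presses on something with over 40 N, if the wrist force passes 120 N, or if a joint passes its speed limit or range.

## Robot

A 6-joint arm with a two-finger parallel gripper is mounted at the origin on a cart in front of the work surface, level with it; the furniture and walls round the work are solid. World frame = base frame: x ahead of the robot, y to its left, z up, the work surface at z = 0. Lengths are in mm, angles in rad, forces in N, time in s.
With the tool pointing down it reaches from about 325 to 900 mm from the base axis. Payload 6.1 kg.
Tool frame: the origin (TCP) lies at the centre of the arm's flange, where the gripper is bolted on; the fingertips stand 182 mm ahead of it and the grasp point (between the pads) lies ahead of it (bot.grip_point_offset is the z of the grasp point in the tool frame, in mm); z points along the fingers, y is the line along which they close (so a half turn about z gives the same grasp; the last joint's range is limited). The gripper opens to 87 mm and grips with 3 to 60 N. Pads are 19 mm wide; open, the fingers measure 117 mm over their backs; the gripper's body (75 mm by 190 mm) begins 51 mm behind the grasp point.
Start: joints at [1.082, 0.22, 1.526, -0, 1.395, -0.126], TCP at [221.807, 584.311, 404.738] pointing down, gripper open.
Joint ranges: [-2.98, 2.98], [-0.91, 2.08], [0.09, 2.57], [-1.24, 4.39], [0.2, 2.65], [-2.68, 2.68]. Speed limits (rad/s): [2.57, 2.57, 3.01, 3.14, 3.14, 3.14].

## Interface

Orientations are given as a 3x3 rotation matrix whose columns are the frame's x, y, z axes.
In Python, from plant import bot gives the robot as it stands.
- The arm moves only by the tool carry_out, never from a script. Its argument "plan" is a list that holds one entry, the list of rows, each a list of 7 numbers: the shift along the tool's x, y, z in cm, then the turn, a rotation vector about the tool's x, y, z in degrees, then the opening, from 0 (shut) to 1 (fully open). In form: [[[x, y, z, ax, ay, az, fingers], ...]]. A call has 1 to 10 rows; each row shifts and turns the commanded pose from where the row before left it, along the tool's axes as they then stand; what a row does not reach is not made up. A row lasts 1/8 s, in which the tool goes at most 62.5 mm and 10.7 degrees, less where a joint would pass 70% of its speed; a pose out of reach is approached as far as the arm can. A call is refused whole if a number of a shift passes 6.25 or a number of a turn 10.7, either way. A call with a gripper value outside its range is refused whole. The fingers move at their own pace and stop on an object; "squeeze" is the grip in N (left out, the last holds). Time passes only in rows, so rows that do not move let the fingers close. It gives the time, the measured TCP pose, the force, the opening and the grip force at its end, in the units of the state.
- bot.observe(): the state, without advancing time (a new reading comes with each control period).
- bot.snapshot(name): name is "scene" or "top" or "wrist"; returns a dict with "frame" (420x560x3 uint8, blue, green, red), "intrinsics" (3x3 intrinsics, pixels), "camera_from_world" (4x4, takes a point from world to camera coordinates). Camera axes: x right, y down, z forward; pixel columns grow to the right and rows downward; lengths in mm; the calibration is good to about 2 mm. A picture is of the moment at which its call begins. There is no depth.
- bot.hand_in(): hands the job in; it is judged then, once.
Trained networks look in a picture, given as the dict that the camera call returned (one of the last four; its "shot" number tells which), for a name from the list of things; names that differ only in an ending like _2 or _b are one class to them, and where a whole thing is asked for, a point or a joint stands for the part that bears it (a point fixed in the world has none). Each returns a list of dicts, best first, with "confidence" (0 to 1); they miss things now and then, are a little off and sometimes report something else, mostly with a low value. They report only what shows in the picture. A call takes as long as a camera call.
- bot.masks_of(picture, query): "region" (420x560 bool, what is visible of it) and "extent" ([left, top, width, height] in pixels, round what is visible of it).
- bot.spot_point(picture, query): "centre" ([column, row] in pixels: a listed point, or the origin of a listed thing).
The state is a dict: "clock": time; "joint_positions": joint angles; "qd": joint speeds; "joint_torque": joint torques, N m; "tcp_pos": TCP position; "eef_rot": TCP orientation; "contact_force": force on the tool from outside, world axes, zero at the start; "torque": the same for the moment, N m; "finger_gap": finger opening in mm; "gripper_force": force on a finger pad.
Only numpy, scipy, OpenCV 4.12 (cv2) and the standard library are available. Lean on these libraries where they do the work, as an engineer would, in place of code of your own. Each camera call takes 0.05 s, during which the arm holds its last target. There are 200 camera calls.

## Working session

There is one attempt and no reset: what is moved stays moved. The work goes in short steps, Python scripts to look and compute and a tool call to move; the robot and the scene stay as the last step left them, time stands still between calls to the robot, and variables do not carry over. Pictures are saved under pics/ and viewed, at most 10 in all, crops included, and the job is handed in when it is done.

Besides the shell and the picture viewer there is one more tool, called after "Call:" by a JSON object that holds its "method" and its "body". carry_out: Moves the arm, as the interface text tells. Its arguments: {"type":"object","properties":{"plan":{"type":"array","items":{"type":"array","items":{"type":"array","items":{"type":"number"}}}},"squeeze":{"type":"number"}},"required":["plan"]}

```bash
mkdir -p pics; ls; cat > h.py <<'E'
from plant import bot
import numpy as np, cv2
def ray(s,px):
    K=np.array(s["intrinsics"]);T=np.array(s["camera_from_world"])
    d=T[:3,:3].T@np.linalg.inv(K)@np.array([px[0],px[1],1.]);c=-T[:3,:3].T@T[:3,3]
    return c,d
def at_z(s,px,z):
    c,d=ray(s,px);return c+d*(z-c[2])/d[2]
def proj(s,p):
    K=np.array(s["intrinsics"]);T=np.array(s["camera_from_world"])
    q=K@(T[:3,:3]@np.array(p)+T[:3,3]);return q[:2]/q[2]
E
python3 - <<'E'
from h import *
np.set_printoptions(precision=2,suppress=True)
o=bot.observe();print(o, bot.grip_point_offset)
for n in("scene","top"):
    s=bot.snapshot(n);cv2.imwrite(f"pics/{n}0.png",s["frame"])
    for q,z in(("plate_hole_1",61),("rack",0),("drift",46),("bolt",46),("plate",51),("fixture",0),("oil_bottle",0),("stopwatch",0)):
        for r in bot.spot_point(s,q)[:3]: print(n,q,r["confidence"],np.array(r["centre"]),at_z(s,r["centre"],z))
E
```

```text
pics
{'clock': 0.0, 'joint_positions': array([ 1.08,  0.22,  1.53, -0.  ,  1.39, -0.13]), 'qd': array([ 0., -0., -0., -0.,  0.,  0.]), 'joint_torque': array([  0.  , -49.46, -38.74,   0.07,   0.06,  -0.  ]), 'tcp_pos': array([221.67, 584.08, 403.61]), 'eef_rot': array([[-0.93,  0.35, -0.  ],
       [ 0.35,  0.93, -0.  ],
       [ 0.  , -0.  , -1.  ]]), 'contact_force': array([ 0.05, -0.34, -0.27]), 'torque': array([0.04, 0.02, 0.03]), 'gripper_force': 0.0, 'finger_gap': 87.00175661560577} 163.5
scene plate_hole_1 0.9 [231.4 189.9] [491.93 173.89  61.  ]
scene plate_hole_1 0.57 [249.7 206.9] [488.94  62.49  61.  ]
scene rack 0.92 [308.4 278.5] [ 466.79 -263.23    0.  ]
scene drift 0.56 [315.9 270.3] [ 482.64 -278.86   46.  ]
scene bolt 0.6 [304.5 260.1] [ 482.93 -226.2    46.  ]
scene plate 0.75 [258.9 190.5] [570.38 113.23  51.  ]
scene fixture 0.59 [250.5 207.3] [522.69 107.56   0.  ]
scene oil_bottle 0.56 [344.7 234.2] [ 686.99 -211.43    0.  ]
scene oil_bottle 0.39 [344.6 311.2] [ 467.38 -422.05    0.  ]
scene oil_bottle 0.19 [186.6 176.3] [438.81 408.29   0.  ]
scene stopwatch 0.82 [347.7 308.2] [ 481.88 -421.05    0.  ]
top plate_hole_1 0.98 [262.  236.5] [483.16  53.03  61.  ]
top plate_hole_1 0.57 [226.6 235.6] [485.66 170.8   61.  ]
top rack 0.92 [348.7 240.3] [ 473.74 -242.7     0.  ]
top drift 0.49 [363.2 246. ] [ 453.49 -284.53   46.  ]
top plate 0.55 [246.2 210. ] [572.35 107.48  51.  ]
top fixture 0.32 [364.  243.9] [ 461.62 -295.09    0.  ]
top oil_bottle 0.66 [337.7 177.9] [ 691.07 -206.76    0.  ]
top stopwatch 0.85 [401.6 239.9] [ 475.89 -424.36    0.  ]
```

```bash
python3 - <<'E'
import cv2,numpy as np
a=cv2.imread("pics/scene0.png")[140:350,150:430];b=cv2.imread("pics/top0.png")[140:300,180:440]
a=cv2.resize(a,None,fx=2.6,fy=2.6,interpolation=3)
cv2.imwrite("pics/a.png",a)
cv2.imwrite("pics/b.png",cv2.resize(b,None,fx=3,fy=3,interpolation=3))
E
```

```text
(no output)
```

View pics/a.png

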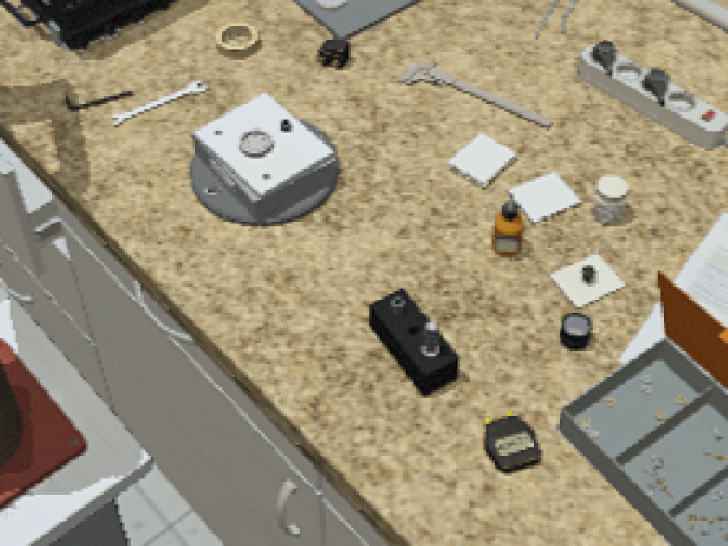

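View pics/b.png

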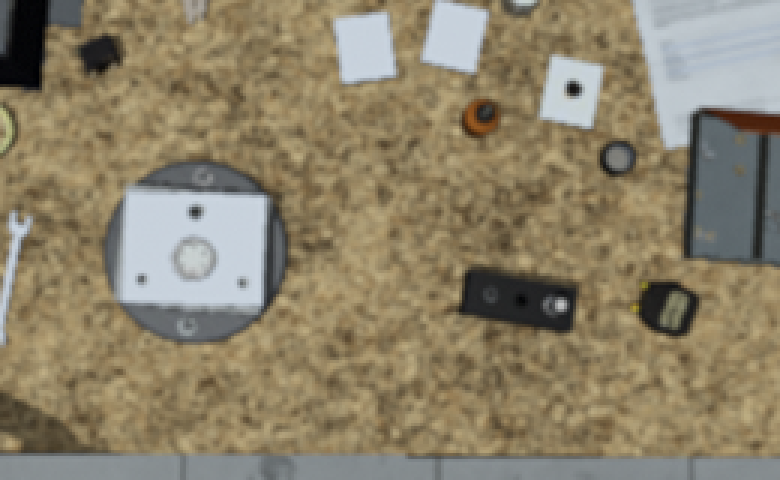

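Call:
{"method": "carry_out", "body": {"plan": [[[0,0,0,0,0,-10.3,1],[-1,-5,0,0,0,-10.3,1],[-3.2,-5.3,0,0,0,0,1],[-3.2,-5.3,0,0,0,0,1],[-3.2,-5.3,0,0,0,0,1],[-3.2,-5.3,0,0,0,0,1],[-3.2,-5.3,0,0,0,0,1],[-3.2,-5.3,0,0,0,0,1],[-3.2,-5.3,0,0,0,0,0.5],[-2,-5.3,0,0,0,0,0.5]]]}}

```text
clock: 2.15
tcp_pos: [466.0, 106.5, 405.1]
eef_rot: [[-1.0, 0.004, 0.001], [0.004, 1.0, 0.0], [-0.001, 0.0, -1.0]]
contact_force: [-0.2, 0.5, 0.7]
finger_gap: 74.5
gripper_force: 0.0
```

```bash
python3 - <<'E'
from h import *
np.set_printoptions(precision=3,suppress=True)
o=bot.observe();print(o["clock"],o["tcp_pos"],o["eef_rot"],o["contact_force"],o["finger_gap"],o["joint_positions"])
s=bot.snapshot("wrist");cv2.imwrite("pics/w1.png",s["frame"]);np.savez("w1.npz",**{k:np.array(s[k]) for k in("intrinsics","camera_from_world")})
print(ray(s,(280,210)))
for q,z in(("plate_hole_1",61),("plate",51),("fixture",0)):
    for r in bot.spot_point(s,q)[:3]: print(q,r["confidence"],np.array(r["centre"]),at_z(s,r["centre"],z))
E
```

```text
2.15 [466.042 106.484 405.14 ] [[-1.     0.004  0.001]
 [ 0.004  1.     0.   ]
 [-0.001  0.    -1.   ]] [-0.164  0.489  0.687] 74.4527157464138 [ 0.059 -0.139  1.897  0.     1.383 -1.508]
(array([383.519, 106.052, 384.463]), array([ 0.304, -0.001, -0.953]))
plate_hole_1 0.87 [230.5 214.3] [491.304  54.471  61.   ]
plate_hole_1 0.62 [337.5 216.5] [494.127 165.083  61.   ]
plate 0.7 [282.3 276.1] [568.553 107.897  51.   ]
```

View pics/w1.png

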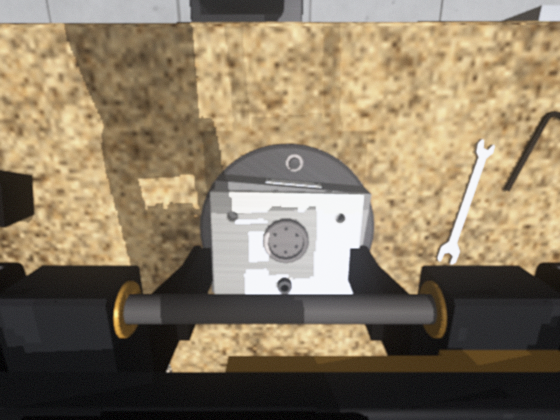

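Call:
{"method": "carry_out", "body": {"plan": [[[-1.5,0,4,0,0,0,0.5],[-1.5,0,4,0,0,0,0.5],[-1.5,0,4,0,0,0,0.5],[0,0,0,0,0,0,0.5]]]}}

```text
clock: 2.85
tcp_pos: [508.5, 109.8, 281.3]
eef_rot: [[-1.0, 0.001, -0.008], [0.001, 1.0, -0.0], [0.008, -0.0, -1.0]]
contact_force: [0.0, 0.2, 0.4]
finger_gap: 43.7
gripper_force: 0.0
```

```bash
python3 - <<'E'
from h import *
np.set_printoptions(precision=3,suppress=True)
s=bot.snapshot("wrist");f=s["frame"]
P=[]
for q,z in(("plate_hole_1",61),("plate",51),("fixture",0)):
    for r in bot.spot_point(s,q)[:3]:
        print(q,r["confidence"],np.array(r["centre"]),at_z(s,r["centre"],z))
        if q=="plate_hole_1":P.append(r["centre"])
P=sorted(P)
cr=[cv2.resize(f[int(p[1])-25:int(p[1])+25,int(p[0])-25:int(p[0])+25],(390,390),interpolation=cv2.INTER_CUBIC) for p in P[:2]]
cv2.imwrite("pics/w2c.png",cv2.convertScaleAbs(np.hstack(cr)));cv2.imwrite("pics/w2.png",f)
E
```

```text
plate_hole_1 0.98 [198.  219.7] [494.242  56.455  61.   ]
plate_hole_1 0.89 [370. 219.] [493.907 166.657  61.   ]
plate 0.63 [280.8 310.9] [568.569 109.504  51.   ]
fixture 0.39 [281.2 309.9] [602.141 109.946   0.   ]
```

View pics/w2c.png

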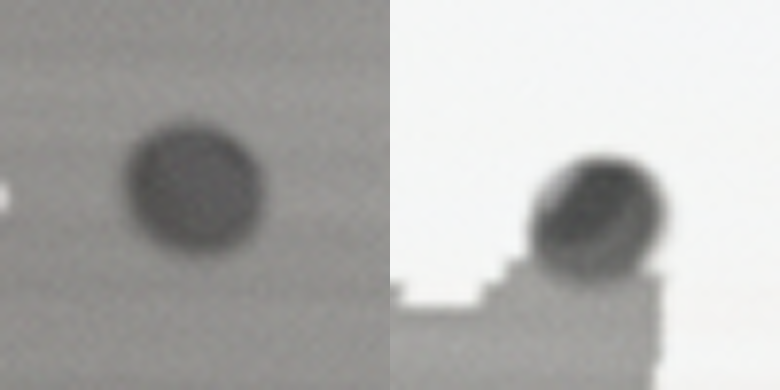

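View pics/w2.png

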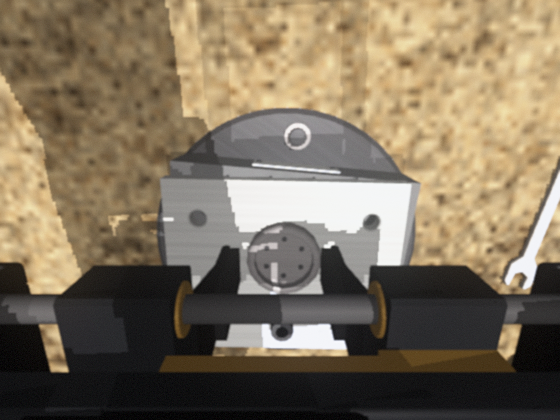

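Call:
{"method": "carry_out", "body": {"plan": [[[0.6,-5.9,-0.8,0,0,0,0.5],[0.6,-5.9,-0.8,0,0,0,0.5],[0.6,-5.9,-0.8,0,0,0,0.5],[0.6,-5.9,-0.8,0,0,0,0.5],[0.6,-5.9,-0.8,0,0,0,0.5],[0.6,-5.9,-0.8,0,0,0,0.5],[0,0,0,0,0,0,0.5]]]}}

```text
clock: 3.92
tcp_pos: [472.8, -249.2, 336.3]
eef_rot: [[-1.0, 0.008, 0.005], [0.008, 1.0, -0.004], [-0.005, -0.004, -1.0]]
contact_force: [-0.3, 1.2, 0.2]
finger_gap: 43.4
gripper_force: 0.0
```

```bash
cat > look.py <<'E'
from h import *
import sys
np.set_printoptions(precision=2,suppress=True)
name=sys.argv[1]
s=bot.snapshot("wrist");cv2.imwrite(f"pics/{name}.png",s["frame"])
o=bot.observe();print(o["clock"],o["tcp_pos"],o["contact_force"],o["finger_gap"])
for a in sys.argv[2:]:
    q,z=a.split(":")
    for r in bot.spot_point(s,q)[:3]: print(q,r["confidence"],np.array(r["centre"]),at_z(s,r["centre"],float(z)))
E
python3 look.py w3 drift:46 bolt:46 rack:0 drift_tip:6
```

```text
3.975 [ 472.88 -247.12  335.2 ] [ 0.26  0.08 -0.59] 43.56823706320375
drift 0.83 [234.2 203.6] [ 471.35 -290.37   46.  ]
bolt 0.68 [319.4 217.7] [ 484.58 -217.43   46.  ]
rack 0.69 [275.6 194.3] [ 475.89 -255.92    0.  ]
```

View pics/w3.png

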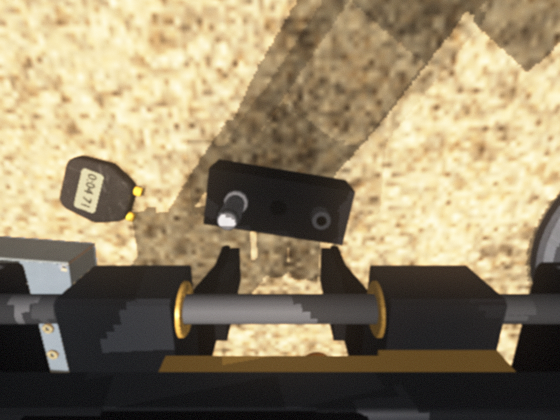

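Call:
{"method": "carry_out", "body": {"plan": [[[0.1,-4.3,1,0,0,0,0.5],[0,0,0,0,0,0,0.5],[0,0,0,0,0,0,0.5]]]}}

```text
clock: 4.55
tcp_pos: [472.1, -287.2, 322.5]
eef_rot: [[-1.0, 0.002, -0.0], [0.002, 1.0, 0.001], [0.0, 0.001, -1.0]]
contact_force: [0.6, -0.4, 0.2]
finger_gap: 43.7
gripper_force: 0.0
```

```bash
python3 look.py w4 drift:46 bolt:46 rack:0; python3 - <<'E'
import cv2
f=cv2.imread("pics/w4.png")[150:270,200:400]
cv2.imwrite("pics/w4c.png",cv2.resize(f,None,fx=4,fy=4,interpolation=2))
E
```

```text
4.6 [ 472.15 -287.17  322.68] [-0.25  0.31 -0.21] 43.49258929636611
drift 0.98 [281.7 208.9] [ 469.85 -286.39   46.  ]
bolt 0.61 [366.3 223.9] [ 483.   -216.66   46.  ]
rack 0.71 [315.4 199.7] [ 475.21 -254.11    0.  ]
```

View pics/w4c.png

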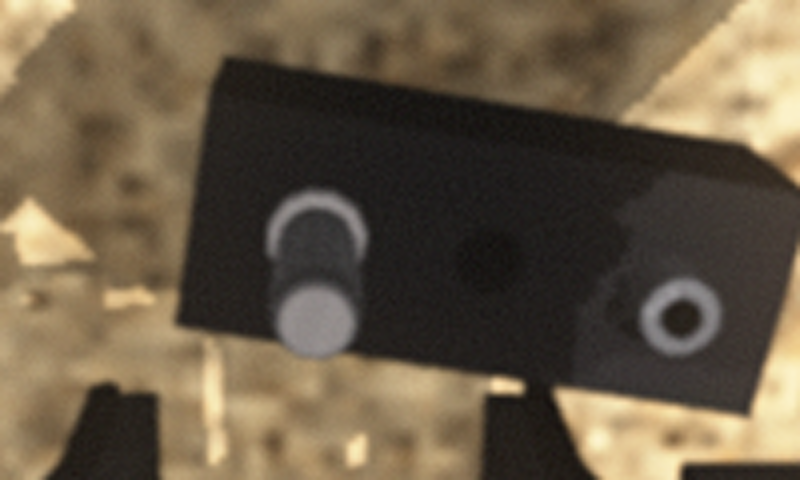

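Call:
{"method": "carry_out", "body": {"plan": [[[0.2,0,3,0,0,0,0.5],[0,0,3,0,0,0,0.5],[0,0,2.1,0,0,0,0.5],[0,0,0,0,0,0,0.5],[0,0,0,0,0,0,0],[0,0,0,0,0,0,0],[0,0,0,0,0,0,0],[0,0,0,0,0,0,0],[0,0,0,0,0,0,0],[0,0,0,0,0,0,0]]], "squeeze": 40}}

```text
clock: 6.0
tcp_pos: [470.1, -288.6, 242.4]
eef_rot: [[-1.0, 0.003, 0.001], [0.003, 1.0, -0.0], [-0.001, -0.0, -1.0]]
contact_force: [0.7, 1.0, 5.5]
finger_gap: 14.9
gripper_force: 40.0
```

Call:
{"method": "carry_out", "body": {"plan": [[[0,0,-4.2,0,0,0,0],[0,0,-4.2,0,0,0,0],[-0.3,5.7,0,0,0,0,0],[-0.3,5.7,0,0,0,0,0],[-0.3,5.7,0,0,0,0,0],[-0.3,5.7,0,0,0,0,0],[-0.3,5.7,0,0,0,0,0],[-0.4,5.7,0,0,0,0,0],[-0.4,5.7,0,0,0,0,0],[-0.3,5.7,0,0,0,0,0]]]}}

```text
clock: 7.25
tcp_pos: [497.0, 169.2, 325.3]
eef_rot: [[-1.0, 0.003, -0.0], [0.003, 1.0, -0.0], [0.0, -0.0, -1.0]]
contact_force: [1.0, -0.3, -1.1]
finger_gap: 14.7
gripper_force: 40.0
```

Call:
{"method": "carry_out", "body": {"plan": [[[0,0,0.8,0,0,0,0],[0,0,0,0,0,0,0],[0,0,0,0,0,0,0]]]}}

```text
clock: 7.62
tcp_pos: [497.3, 166.2, 317.3]
eef_rot: [[-1.0, 0.005, -0.001], [0.005, 1.0, -0.001], [0.001, -0.001, -1.0]]
contact_force: [-0.2, 0.1, -1.0]
finger_gap: 14.3
gripper_force: 40.0
```

```bash
python3 look.py w5 drift:120 drift_tip:80 plate_hole_1:61 plate:51;  python3 - <<'E'
import cv2
f=cv2.imread("pics/w5.png")[140:290,180:380]
cv2.imwrite("pics/w5c.png",cv2.resize(f,None,fx=4,fy=4,interpolation=2))
E
```

```text
7.675 [497.49 166.08 317.64] [ 0.1  -0.75 -0.79] 14.483518975459583
drift 0.57 [277.9 253.4] [497.5  164.02 120.  ]
drift 0.15 [283.5 219. ] [476.19 167.34 120.  ]
drift_tip 0.66 [279.8 227.1] [496.07 165.09  80.  ]
plate_hole_1 0.85 [284.6 217.5] [495.49 168.69  61.  ]
plate_hole_1 0.71 [134.4 217.8] [495.18  55.24  61.  ]
```

View pics/w5c.png

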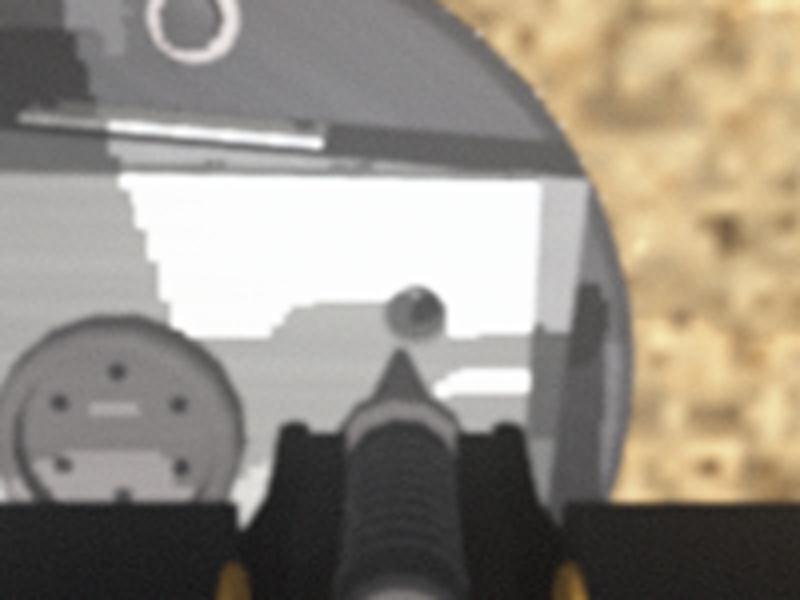

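Call:
{"method": "carry_out", "body": {"plan": [[[-0.15,0.55,0,0,0,0,0],[0,0,1.0,0,0,0,0],[0,0,0.7,0,0,0,0],[0,0,0,0,0,0,0],[0,0,0,0,0,0,0]]]}}

```text
clock: 8.5
tcp_pos: [498.9, 173.0, 300.6]
eef_rot: [[-1.0, 0.003, -0.0], [0.003, 1.0, -0.0], [0.0, -0.0, -1.0]]
contact_force: [0.4, 0.4, -1.4]
finger_gap: 14.4
gripper_force: 40.0
```

```bash
python3 look.py w6 drift_tip:64 plate_hole_1:61;  python3 - <<'E'
import cv2
f=cv2.imread("pics/w6.png")[190:250,250:330]
cv2.imwrite("pics/w6c.png",cv2.resize(f,None,fx=8,fy=8,interpolation=2))
E
```

```text
8.55 [498.95 172.96 300.87] [ 0.04  0.13 -0.71] 14.41615943017109
drift_tip 0.56 [283.5 227.9] [498.06 174.56  64.  ]
plate_hole_1 0.81 [275.7 224. ] [496.24 169.09  61.  ]
plate_hole_1 0.57 [111.8 221.9] [494.3   53.65  61.  ]
```

View pics/w6c.png

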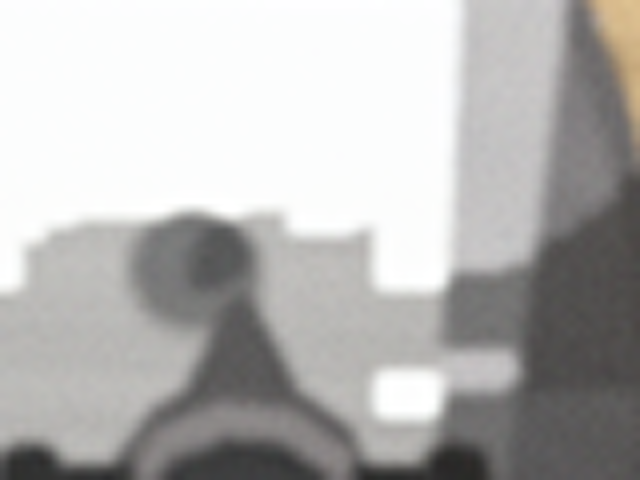

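Call:
{"method": "carry_out", "body": {"plan": [[[-0.1,-0.15,0,0,0,0,0],[0,0,0,0,0,0,0],[0,0,0.3,0,0,0,0],[0,0,0.3,0,0,0,0],[0,0,0.2,0,0,0,0],[0,0,0,0,0,0,0]]]}}

```text
clock: 9.4
tcp_pos: [499.7, 171.4, 292.4]
eef_rot: [[-1.0, 0.003, -0.001], [0.003, 1.0, -0.0], [0.001, -0.0, -1.0]]
contact_force: [-0.7, -0.3, -1.3]
finger_gap: 14.6
gripper_force: 40.0
```

Call:
{"method": "carry_out", "body": {"plan": [[[0,0,0.2,0,0,0,0],[0,0,0.2,0,0,0,0],[0,0,0.2,0,0,0,0],[0,0,0.1,0,0,0,0],[0,0,0,0,0,0,0]]]}}

```text
clock: 10.02
tcp_pos: [499.7, 171.3, 285.5]
eef_rot: [[-1.0, 0.003, -0.001], [0.003, 1.0, -0.001], [0.001, -0.001, -1.0]]
contact_force: [-2.3, -1.8, 0.6]
finger_gap: 14.8
gripper_force: 40.0
```

Call:
{"method": "carry_out", "body": {"plan": [[[0,0,0.2,0,0,0,0],[0,0,0.2,0,0,0,0],[0,0,0,0,0,0,0]]]}}

```text
clock: 10.4
tcp_pos: [499.8, 171.4, 281.4]
eef_rot: [[-1.0, 0.003, -0.0], [0.003, 1.0, 0.0], [0.0, 0.0, -1.0]]
contact_force: [-1.9, -1.4, 0.3]
finger_gap: 14.2
gripper_force: 40.0
```

Call:
{"method": "carry_out", "body": {"plan": [[[-0.03,0.04,0.1,0,0,0,0],[-0.03,0.04,0.1,0,0,0,0],[-0.03,0.04,0.1,0,0,0,0],[-0.03,0.04,0.1,0,0,0,0],[0,0,0,0,0,0,0]]]}}

```text
clock: 11.02
tcp_pos: [501.1, 173.0, 277.7]
eef_rot: [[-1.0, 0.003, -0.0], [0.003, 1.0, -0.0], [0.0, -0.0, -1.0]]
contact_force: [-2.2, -3.7, 1.8]
finger_gap: 14.4
gripper_force: 40.0
```

Call:
{"method": "carry_out", "body": {"plan": [[[-0.03,0.04,0.1,0,0,0,0],[-0.03,0.04,0.1,0,0,0,0],[-0.03,0.04,0.1,0,0,0,0],[0,0,0,0,0,0,0]]]}}

```text
clock: 11.52
tcp_pos: [502.1, 174.1, 274.8]
eef_rot: [[-1.0, 0.003, 0.0], [0.003, 1.0, -0.0], [-0.0, -0.0, -1.0]]
contact_force: [-2.1, -4.2, 2.3]
finger_gap: 14.4
gripper_force: 40.0
```

Call:
{"method": "carry_out", "body": {"plan": [[[-0.03,0.04,0.1,0,0,0,0],[-0.03,0.04,0.1,0,0,0,0],[-0.02,0.02,0.1,0,0,0,0],[0,0,0,0,0,0,0]]]}}

```text
clock: 12.02
tcp_pos: [502.8, 175.2, 271.5]
eef_rot: [[-1.0, 0.003, -0.0], [0.003, 1.0, -0.0], [0.0, -0.0, -1.0]]
contact_force: [-1.6, -3.5, 0.2]
finger_gap: 14.3
gripper_force: 40.0
```

Call:
{"method": "carry_out", "body": {"plan": [[[0,0,0.1,0,0,0,0],[0,0,0.1,0,0,0,0],[0,0,0.1,0,0,0,0],[0,0,0,0,0,0,0]]]}}

```text
clock: 12.52
tcp_pos: [502.7, 175.1, 268.6]
eef_rot: [[-1.0, 0.003, -0.0], [0.003, 1.0, -0.0], [0.0, -0.0, -1.0]]
contact_force: [-2.2, -4.4, 1.0]
finger_gap: 14.8
gripper_force: 40.0
```

Call:
{"method": "carry_out", "body": {"plan": [[[0,0,0.1,0,0,0,0],[0,0,0.1,0,0,0,0],[0,0,0.1,0,0,0,0],[0,0,0,0,0,0,0]]]}}

```text
clock: 13.02
tcp_pos: [502.7, 175.1, 265.7]
eef_rot: [[-1.0, 0.003, -0.0], [0.003, 1.0, -0.0], [0.0, -0.0, -1.0]]
contact_force: [-3.2, -5.6, 2.4]
finger_gap: 14.8
gripper_force: 40.0
```

Call:
{"method": "carry_out", "body": {"plan": [[[0,0,0.1,0,0,0,0],[0,0,0.1,0,0,0,0],[0,0,0,0,0,0,0]]]}}

```text
clock: 13.4
tcp_pos: [502.7, 175.0, 263.9]
eef_rot: [[-1.0, 0.003, -0.001], [0.003, 1.0, -0.001], [0.001, -0.001, -1.0]]
contact_force: [-3.1, -5.2, 3.3]
finger_gap: 14.9
gripper_force: 40.1
```

Call:
{"method": "carry_out", "body": {"plan": [[[0.03,-0.04,0,0,0,0,0],[0,0,0.1,0,0,0,0],[0,0,0.1,0,0,0,0],[0,0,0,0,0,0,0]]]}}

```text
clock: 13.9
tcp_pos: [502.4, 174.7, 262.0]
eef_rot: [[-1.0, 0.003, -0.0], [0.003, 1.0, -0.0], [0.0, -0.0, -1.0]]
contact_force: [-4.0, -5.6, 3.5]
finger_gap: 14.5
gripper_force: 40.0
```

Call:
{"method": "carry_out", "body": {"plan": [[[0.03,-0.04,0,0,0,0,0],[0,0,0.1,0,0,0,0],[0,0,0.1,0,0,0,0],[0,0,0,0,0,0,0]]]}}

```text
clock: 14.4
tcp_pos: [502.2, 174.4, 260.1]
eef_rot: [[-1.0, 0.003, 0.0], [0.003, 1.0, -0.0], [-0.0, -0.0, -1.0]]
contact_force: [-4.1, -5.0, 5.3]
finger_gap: 14.7
gripper_force: 40.0
```

Call:
{"method": "carry_out", "body": {"plan": [[[0.03,-0.04,0,0,0,0,0],[0,0,0.1,0,0,0,0],[0,0,0.05,0,0,0,0],[0,0,0,0,0,0,0]]]}}

```text
clock: 14.9
tcp_pos: [502.0, 174.2, 258.6]
eef_rot: [[-1.0, 0.003, 0.001], [0.003, 1.0, 0.0], [-0.001, 0.0, -1.0]]
contact_force: [-3.5, -2.9, 5.5]
finger_gap: 14.6
gripper_force: 40.0
```

Call:
{"method": "carry_out", "body": {"plan": [[[0.03,-0.02,0,0,0,0,0],[0,0,0.05,0,0,0,0],[0,0,0.05,0,0,0,0],[0,0,0,0,0,0,0]]]}}

```text
clock: 15.4
tcp_pos: [501.8, 174.0, 257.5]
eef_rot: [[-1.0, 0.003, 0.001], [0.003, 1.0, 0.001], [-0.001, 0.001, -1.0]]
contact_force: [-2.0, -2.0, 5.1]
finger_gap: 14.9
gripper_force: 40.0
```

Call:
{"method": "carry_out", "body": {"plan": [[[0.02,-0.02,0.05,0,0,0,0],[0,0,0.05,0,0,0,0],[0,0,0,0,0,0,0]]]}}

```text
clock: 15.78
tcp_pos: [501.7, 173.9, 257.3]
eef_rot: [[-1.0, 0.003, 0.001], [0.003, 1.0, 0.001], [-0.001, 0.001, -1.0]]
contact_force: [-3.4, -1.9, 11.1]
finger_gap: 14.6
gripper_force: 40.0
```

Call:
{"method": "carry_out", "body": {"plan": [[[0,0,0,0,0,0,0.45],[0,0,0,0,0,0,0.45],[0,0,0,0,0,0,0.45],[0,0,0,0,0,0,0.45],[0,0,-3,0,0,0,0.45],[0,0,-5,0,0,0,0.45],[0.3,-3,-1,0,0,0,0.45],[0,-4,0,0,0,0,0.45],[0,0,0,0,0,0,0.45],[0,0,0,0,0,0,0.45]]]}}

```text
clock: 17.02
tcp_pos: [498.1, 103.8, 346.1]
eef_rot: [[-1.0, 0.004, -0.0], [0.004, 1.0, 0.001], [0.0, 0.001, -1.0]]
contact_force: [-0.5, -0.7, -0.7]
finger_gap: 39.5
gripper_force: 0.0
```

```bash
python3 look.py w7 drift:61 plate_hole_1:61 plate:51
```

```text
17.075 [498.1  104.13 346.01] [-0.38  0.84  0.02] 39.3474806271044
drift 0.83 [363.4 213.8] [503.29 173.47  61.  ]
drift 0.26 [366.4 210.9] [500.73 175.82  61.  ]
plate_hole_1 0.83 [363.3 208.8] [498.87 173.08  61.  ]
plate_hole_1 0.61 [230.1 198.5] [489.41  61.68  61.  ]
plate 0.87 [288.9 279. ] [570.41 111.14  51.  ]
```

View pics/w7.png

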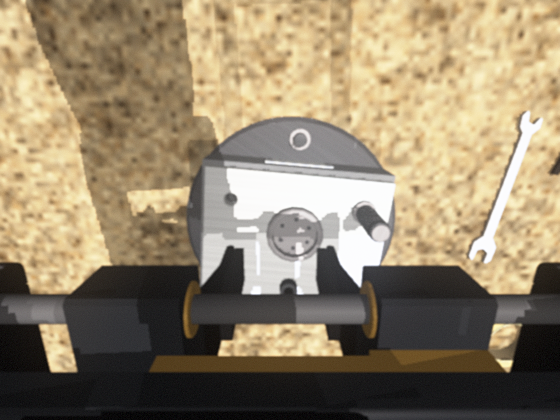

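Call:
{"method": "carry_out", "body": {"plan": [[[0.3,-5.4,0,0,0,0,0.45],[0.3,-5.4,0,0,0,0,0.45],[0.3,-5.4,0,0,0,0,0.45],[0.2,-5.4,0,0,0,0,0.45],[0.3,-5.4,0,0,0,0,0.45],[0.2,-5.2,0,0,0,0,0.45],[0,0,3,0,0,0,0.45],[0,0,0,0,0,0,0.45],[0,0,0,0,0,0,0.45]]]}}

```text
clock: 18.35
tcp_pos: [481.5, -217.6, 316.7]
eef_rot: [[-1.0, 0.002, -0.0], [0.002, 1.0, 0.0], [0.0, 0.0, -1.0]]
contact_force: [-0.3, -0.1, 0.5]
finger_gap: 39.2
gripper_force: 0.0
```

```bash
python3 look.py w8 bolt:46 bolt:62 rack:0; python3 - <<'E'
from h import *
s=bot.snapshot("wrist");m=bot.masks_of(s,"bolt")
for r in m[:2]:
    ys,xs=np.nonzero(r["region"]);print(r["confidence"],r["extent"],xs.mean(),ys.mean(),at_z(s,(xs.mean(),ys.mean()),60))
E
```

```text
18.4 [ 481.66 -217.65  317.19] [-0.6   0.22 -0.01] 38.90082121682065
bolt 0.74 [280.  215.9] [ 483.37 -218.4    46.  ]
bolt 0.74 [280.  215.9] [ 477.97 -218.38   62.  ]
rack 0.81 [241.5 189.5] [ 473.11 -253.92    0.  ]
0.82 [270.5, 207.4, 22.3, 21.2] 280.409200968523 216.82566585956417 [ 480.21403258 -218.59113235   60.        ]
```

Call:
{"method": "carry_out", "body": {"plan": [[[0,-0.05,3,0,0,0,0.45],[0,0,3,0,0,0,0.45],[0,0,2,0,0,0,0.45],[0,0,0.8,0,0,0,0.45],[0,0,0,0,0,0,0.45]]]}}

```text
clock: 19.27
tcp_pos: [481.5, -218.9, 229.2]
eef_rot: [[-1.0, 0.003, 0.001], [0.003, 1.0, -0.0], [-0.001, -0.0, -1.0]]
contact_force: [0.6, -0.4, 0.2]
finger_gap: 39.1
gripper_force: 0.0
```

Call:
{"method": "carry_out", "body": {"plan": [[[0,0,0,0,0,0,0],[0,0,0,0,0,0,0],[0,0,0,0,0,0,0],[0,0,0,0,0,0,0],[0,0,0,0,0,0,0],[0,0,0,0,0,0,0]]]}}

```text
clock: 20.02
tcp_pos: [481.3, -218.9, 228.6]
eef_rot: [[-1.0, 0.003, 0.001], [0.003, 1.0, -0.0], [-0.001, -0.0, -1.0]]
contact_force: [0.5, 0.2, 4.8]
finger_gap: 14.7
gripper_force: 41.2
```

Call:
{"method": "carry_out", "body": {"plan": [[[0,0,-3,0,0,0,0],[0,0,-6,0,0,0,0],[-0.2,5.6,0,0,0,0,0],[-0.2,5.6,0,0,0,0,0],[-0.2,5.6,0,0,0,0,0],[-0.2,5.6,0,0,0,0,0],[-0.1,5.7,0,0,0,0,0],[0,0,3,0,0,0,0],[0,0,0,0,0,0,0],[0,0,0,0,0,0,0]]]}}

```text
clock: 21.28
tcp_pos: [491.1, 61.6, 288.5]
eef_rot: [[-1.0, 0.004, -0.0], [0.004, 1.0, -0.0], [0.0, -0.0, -1.0]]
contact_force: [0.7, 0.1, -0.3]
finger_gap: 14.9
gripper_force: 40.0
```

```bash
cat > bt.py <<'E'
from h import *
import sys
np.set_printoptions(precision=2,suppress=True)
s=bot.snapshot("wrist");o=bot.observe();cv2.imwrite(f"pics/{sys.argv[1]}.png",s["frame"])
zt=o["tcp_pos"][2]-214.6;print(o["clock"],o["tcp_pos"],"tipz",zt)
for r in bot.spot_point(s,"plate_hole_2")[:2]: print("hole",r["confidence"],np.array(r["centre"]),at_z(s,r["centre"],61))
for r in bot.spot_point(s,"bolt")[:1]: print("bolt",r["confidence"],np.array(r["centre"]),at_z(s,r["centre"],zt+32))
for r in bot.masks_of(s,"bolt")[:1]:
    ys,xs=np.nonzero(r["region"]);print(r["confidence"],r["extent"])
    for y in range(ys.min(),ys.max()+1,3): print(y,xs[ys==y].min(),xs[ys==y].max())
    # dog point near-bottom edge: camera side of rim is 3.2 mm nearer
    t=xs[ys<ys.min()+4].mean();print("tip",at_z(s,(t,ys.min()),zt)+[3.2,0,0])
E
python3 bt.py w9
```

```text
21.325 [491.4   61.43 289.  ] tipz 74.40173991880815
hole 0.91 [280.1 233.6] [490.89  60.84  61.  ]
hole 0.74 [446.9 245.5] [500.03 174.25  61.  ]
bolt 0.96 [280.8 267.5] [492.57  61.22 106.4 ]
0.83 [265.3, 239.7, 29.7, 54.2]
238 279 280
241 275 284
244 273 285
247 272 286
250 272 287
253 272 287
256 270 289
259 267 292
262 266 293
265 266 293
268 266 293
271 266 294
274 266 294
277 265 294
280 265 294
283 265 293
286 267 291
289 270 289
292 276 283
tip [491.74  60.47  74.4 ]
```

Call:
{"method": "carry_out", "body": {"plan": [[[0.05,0.05,0,0,0,0,0],[0,0,0.5,0,0,0,0],[0,0,0.5,0,0,0,0],[0,0,0,0,0,0,0],[0,0,0.2,0,0,0,0],[0,0,0.2,0,0,0,0],[0,0,0,0,0,0,0]]]}}

```text
clock: 22.35
tcp_pos: [490.4, 62.7, 274.1]
eef_rot: [[-1.0, 0.003, -0.0], [0.003, 1.0, 0.0], [0.0, 0.0, -1.0]]
contact_force: [0.0, 0.1, -1.3]
finger_gap: 14.8
gripper_force: 40.0
```

Call:
{"method": "carry_out", "body": {"plan": [[[0,0,0.2,0,0,0,0],[0,0,0.2,0,0,0,0],[0,0,0.2,0,0,0,0],[0,0,0,0,0,0,0]]]}}

```text
clock: 22.85
tcp_pos: [490.4, 62.6, 268.0]
eef_rot: [[-1.0, 0.003, -0.0], [0.003, 1.0, -0.0], [0.0, -0.0, -1.0]]
contact_force: [0.9, 0.4, 0.1]
finger_gap: 14.4
gripper_force: 40.0
```

Call:
{"method": "carry_out", "body": {"plan": [[[0,0,0.2,0,0,0,0],[0,0,0.2,0,0,0,0],[0,0,0.2,0,0,0,0],[0,0,0,0,0,0,0]]]}}

```text
clock: 23.35
tcp_pos: [490.4, 62.6, 262.0]
eef_rot: [[-1.0, 0.003, -0.0], [0.003, 1.0, 0.0], [0.0, 0.0, -1.0]]
contact_force: [-0.3, -0.3, -0.1]
finger_gap: 14.8
gripper_force: 40.0
```

Free running, tip in the block hole. Seat is at TCP about 243.6.

Call:
{"method": "carry_out", "body": {"plan": [[[0,0,0.2,0,0,0,0],[0,0,0.2,0,0,0,0],[0,0,0.2,0,0,0,0],[0,0,0.2,0,0,0,0],[0,0,0.2,0,0,0,0],[0,0,0.2,0,0,0,0],[0,0,0.2,0,0,0,0],[0,0,0.2,0,0,0,0],[0,0,0,0,0,0,0]]]}}

```text
clock: 24.48
tcp_pos: [490.4, 62.6, 246.0]
eef_rot: [[-1.0, 0.003, -0.0], [0.003, 1.0, -0.0], [0.0, -0.0, -1.0]]
contact_force: [0.6, 0.2, -0.9]
finger_gap: 14.8
gripper_force: 40.0
```

Call:
{"method": "carry_out", "body": {"plan": [[[0,0,0.1,0,0,0,0],[0,0,0.08,0,0,0,0],[0,0,0,0,0,0,0],[0,0,0,0,0,0,0.45],[0,0,0,0,0,0,0.45],[0,0,0,0,0,0,0.45],[0,0,0,0,0,0,0.45],[0,0,-3,0,0,0,0.45],[0,0,-5,0,0,0,0.45],[0,0,-4,0,0,0,0.45]]]}}

```text
clock: 25.72
tcp_pos: [490.6, 62.7, 366.3]
eef_rot: [[-1.0, 0.003, 0.001], [0.003, 1.0, -0.0], [-0.001, -0.0, -1.0]]
contact_force: [1.9, -1.1, -0.5]
finger_gap: 39.1
gripper_force: 0.0
```

Call:
{"method": "carry_out", "body": {"plan": [[[0,4,0,0,0,0,0.45],[0,1,0,0,0,0,0.45],[0,0,0,0,0,0,0.45],[0,0,0,0,0,0,0.45]]]}}

```text
clock: 26.22
tcp_pos: [490.5, 112.1, 363.7]
eef_rot: [[-1.0, 0.003, -0.001], [0.003, 1.0, -0.001], [0.001, -0.001, -1.0]]
contact_force: [0.4, 0.3, -0.2]
finger_gap: 39.3
gripper_force: 0.0
```

```bash
python3 look.py w10 drift:61 bolt:61 plate_hole_1:61 plate:51; python3 - <<'E'
from h import *
s=bot.snapshot("scene")
for q in("drift","bolt"):
    for r in bot.spot_point(s,q)[:2]: print(q,r["confidence"],r["centre"],at_z(s,r["centre"],61))
E
```

```text
26.275 [490.58 112.   363.81] [0.24 0.69 1.16] 39.49101584231816
drift 0.77 [349.6 213.7] [500.94 173.65  61.  ]
bolt 0.74 [225.4 206.3] [493.62  62.27  61.  ]
plate_hole_1 0.88 [348.9 214.2] [501.41 173.05  61.  ]
plate_hole_1 0.6 [225.2 202.2] [489.81  62.3   61.  ]
plate 0.63 [279.8 275.1] [567.95 110.61  51.  ]
drift 0.58 [234.2, 186.7] [509.5467535  180.55098457  61.        ]
drift 0.52 [307.6, 276.9] [ 438.88838849 -287.37504145   61.        ]
bolt 0.48 [251.8, 208.2] [490.54519243  52.67197125  61.        ]
```

```bash
python3 - <<'E'
from h import *
s=bot.snapshot("wrist")
a=np.linspace(0,6.28,60)
def box(c,parts):
    p=np.array([proj(s,(c[0]+r*np.cos(t),c[1]+r*np.sin(t),z)) for r,z in parts for t in a]);return p.min(0),p.max(0)-p.min(0)
for q,c,parts in(("bolt",(490,62.4),lambda d:[(8,61+d),(8,77+d)]),("drift",(500.5,173.8),lambda d:[(10,61+d),(8,110+d)])):
    for r in bot.masks_of(s,q)[:1]: print(q,r["confidence"],r["extent"])
    for d in(0,4): print(d,box(c,parts(d)))
E
```

```text
bolt 0.65 [213.0, 194.8, 21.2, 23.6]
0 (array([212.39098849, 192.8870375 ]), array([21.46232516, 22.91355253]))
4 (array([211.45203222, 194.04851368]), array([21.79415638, 23.27246037]))
drift 0.72 [338.8, 202.4, 30.1, 39.0]
0 (array([338.03180332, 201.66581693]), array([34.56480849, 40.38105028]))
4 (array([338.7846706 , 202.93334627]), array([35.24491866, 41.21045147]))
```

```bash
python3 -c "
from plant import bot
print(bot.hand_in())"
```

```text
the job is handed in; nothing more can be done
None
```

The job is handed in, with no verdict returned: the drift is home in the plate's left free hole with its collar on the plate and the plate drawn into line, and the bolt, released about half a millimetre above its seat, shows its head on the plate in the right hole; measured forces stayed at about 11 N or below, and it took about 26 s of the 64 s.

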